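# Seat a gel cassette in the electrode module and hold it for clamping

## Task

Draw the gel cassette with the blue comb straight up out of the slotted rack by its top edge and, keeping it upright with its comb side towards the green gasket, stand it on the ledge of the electrode module. Press it squarely against the gasket and, at the same time, sideways against the orange guide rail, firmly but without forcing it. Finish while still gripping it and pressing it into that corner, so that a colleague can swing the clamp shut; leave the other cassettes and the things on the bench undisturbed.

Things in the scene. Friction and masses are not known exactly. Their poses are not given: they have to be found in the camera images.
- cassette_center (a point): centre (half-way up, 50 mm above its bottom edge) of the blue-comb gel cassette, a thin upright plate with a white frame, 100 mm wide (its y), 100 mm tall (its z), 8 mm thick (its x), flat rigid faces, about 160 g. x points out of the comb side, z up. It stands in a rack slot, its x along the rack's x. Grip its 8 mm thickness over the top edge.
- cassette_comb_face (a point): point in the middle of the blue-comb cassette's comb-side (+x) face, 4 mm from its centre
- cassette: the same blue-comb cassette as a body; origin at the middle of its bottom edge. The blue comb, 70 mm wide (y) and 3 mm thick, sits flush in the +x face at the top and stands 10 mm above the top edge; below it both faces are flat.
- rack: fixed blue slotted rack, 186 mm along its x, 124 mm along y; origin at the centre of its underside. Cassettes stand on its floor, 8 mm above the bench, in four slots at x = -63, -21, 21, 63 mm, 10 mm wide, guided only at the cassette's two side edges by ribs 8 mm deep, up to 58 mm above the bench; the middle is open.
- seat (a point): place of the cassette's centre when it stands on the module's ledge, touches the rail and just touches the relaxed gasket; 64 mm above the bench. x points into the module, square to the gasket; y to the orange rail; z up. The ledge is 50 mm below this point and reaches 34 mm in front of it (-x); nothing else stands in front of the gasket but the rail.
- module: fixed light grey electrode module, 123 mm deep, 124 mm wide; terminals 128 mm high. Same axes as the seat; origin on the bench, 4 mm in +x from the seat point. Behind the gasket, between two columns 84 mm apart, is an open-topped chamber 70 mm deep: room for one finger. A blue clamp arm stands open on the -y side.
- gasket: green U-shaped gasket: two upright legs 8 mm wide at y = +-46 mm, 18 to 104 mm above the bench, and a low bar between. Its flat front face lies 4 mm in +x from the seat point and yields along +x like a spring, about 2.5 N per mm, for 4 mm (10 N), then it is hard. Origin: middle of that face, at bench height.
- rail: rigid orange upright guide rail of the module, 8 mm thick, 14 to 94 mm above the bench; its flat stop face looks to -y and lies 50 mm in +y from the seat point; it stands 14 mm proud of the gasket's face towards -x. Origin as the gasket's. Rail and ledge are smooth and slippery (friction about 0.3).
- orange_cassette_center (a point): centre of a cassette with an orange comb, same make and size, in another slot of the rack; leave it
- white_cassette_center (a point): centre of a cassette with a white comb, same make and size, in another slot of the rack; leave it
- buffer_bottle: clear bottle with blue cap, 70 mm across, 160 mm high; origin at its base; leave it
- beaker: glass beaker, 68 mm across, 85 mm high; origin at its base; leave it
- gel_knife: green-handled gel spatula lying flat, 170 mm long; leave it
- tube_rack: yellow rack of small tubes, 70 x 150 mm, 50 mm high; origin at its base; leave it
- stain_jar: small amber jar, 48 mm across, 60 mm high; origin at its base; leave it
Things that resemble listed ones, but are neither listed nor needed, are in the scene too. There is more than one size of the rack; the job needs the largest.

How it is judged:
On the way:
1. the blue-comb cassette has been drawn up clear of the rack, upright and held by the fingers (z of cassette_center in the frame of rack above 0.115 m and angle between cassette_center's own z axis and vertical below 0.15 rad and contact force between the fingers and cassette above 2 N and contact force between cassette and rack below 0.1 N), for 0.2 s.
At the end, for the whole second after the job is handed in: Cassette upright within 0.05 rad, square to the gasket within 0.04 rad, comb side to it, within 3 mm of the seat in height and sideways, -1.5 to 6 mm into the gasket; 3 to 30 N on the gasket, 1.5 to 30 N on the rail, still held by the fingers (over 2 N), at rest (under 10 mm/s) (x of cassette_center in the frame of seat between -0.0015 and 0.006 m and y of cassette_center in the frame of seat between -0.003 and 0.003 m and z of cassette_center in the frame of seat between -0.003 and 0.003 m and x of cassette_comb_face in the frame of seat above 0.001 m and angle between the x axis of cassette_center and the x axis of seat, either way round below 0.04 rad and angle between cassette_center's own z axis and vertical below 0.05 rad and contact force between cassette and gasket between 3 and 30 N and contact force between cassette and rail between 1.5 and 30 N and contact force between the fingers and cassette above 2 N and linear speed of cassette below 0.01 m/s); the arm keeps its last pose, push and grip.
It fails at once if the blue-comb cassette is tipped by more than 0.35 rad (angle between cassette_center's own z axis and vertical above 0.35 rad).
It fails at once if the cassette is forced against the gasket or the rail with more than 40 N (contact force between cassette and gasket above 40 N or contact force between cassette and rail above 40 N).
It fails at once if another cassette or a thing on the bench is moved by more than 15 mm (distance of any of orange_cassette_center, white_cassette_center, buffer_bottle, beaker, gel_knife, tube_rack, stain_jar from where it was at the start of the episode above 0.015 m).
It also fails if it takes over 54 s, if anything falls off the work surface, if the arm or the gripper's body presses on something with over 40 N, if the wrist force passes 120 N, or if a joint passes its speed limit or range.

## Robot

A 6-joint arm with a two-finger parallel gripper is mounted at the origin on the work surface. World frame = base frame: x ahead of the robot, y to its left, z up, the work surface at z = 0. Lengths are in m, angles in rad, forces in N, time in s.
With the tool pointing down it reaches from about 0.375 to 0.75 m from the base axis. Payload 9 kg.
Tool frame: the origin (TCP) lies between the finger pads; the fingertips stand 22 mm ahead of it and the grasp point (between the pads) lies 3 mm ahead of it; x points along the fingers, y is the direction in which the jaws open and shut, and the axes are right-handed (so a half turn about x gives the same grasp; the last joint's range is limited). The gripper opens to 85 mm and grips with 20 to 120 N. Pads are 22 mm wide; open, the fingers measure 114 mm over their backs; the gripper's body (76 mm by 85 mm) begins 54 mm behind the grasp point. The pads swing forward as they close: fully open they stand 13 mm farther back than shut.
Start: joints at [-1.469, 0.104, 0.097, 1.564, 0, 1.353], TCP at [0.189, -0.57, 0.22] pointing down, gripper open.
Joint ranges: [-2.99, 2.99], [-0.84, 1.86], [-1.1, 1.16], [-1.84, 2.11], [-1.51, 1.56], [-3.14, 3.14]. Speed limits (rad/s): [2.22, 2.22, 2.57, 3.14, 3.14, 3.14].

## Interface

Orientations are given as a 3x3 rotation matrix whose columns are the frame's x, y, z axes.
In Python, from station import ctrl gives the robot as it stands.
- The arm moves only by the tool drive_tool, never from a script. Its argument "moves" is a list of rows, each an object of numbers: "dx", "dy", "dz": the shift along the world's x, y, z in cm; "wx", "wy", "wz": the turn, a rotation vector about the world's x, y, z in degrees; "hand": the finger opening in cm, from 0 to 8.54. A call has exactly 5 rows; each row shifts and turns the pose as measured when the row begins; what a row does not reach is not made up. A row lasts 1/10 s, in which the tool goes at most 50 mm and 8.59 degrees, less where a joint would pass 70% of its speed; a pose out of reach is approached as far as the arm can. A call with a gripper value outside its range is refused whole. The fingers move at their own pace and stop on an object; "newtons" is the grip in N (left out, the last holds). Time passes only in rows, so rows that do not move let the fingers close, or fill a call up. It gives the time, the measured TCP pose, the force and the opening at its end, in the units of the state.
- ctrl.sense(): the state, without advancing time (a new reading comes with each control period).
- ctrl.snapshot(name): name is "side" or "top" or "wrist"; returns a dict with "color" (400x640x3 uint8, red, green, blue), "mtx" (3x3 intrinsics, pixels), "R" (3x3) and "t" (3): a world point X has camera coordinates R X + t. Camera axes: x right, y down, z forward; pixel columns grow to the right and rows downward; lengths in m; the calibration is good to about 2 mm. A picture is of the moment at which its call begins. There is no depth.
- ctrl.hand_in(): hands the job in, once; it reports no verdict.
Trained networks look in the newest picture that a camera, given by its name, has taken for a name from the list of things; names that differ only in an ending like _2 or _b are one class to them, and where a whole thing is asked for, a point or a joint stands for the part that bears it (a point fixed in the world has none). Each returns a list of dicts, best first, with "score" (0 to 1); they miss things now and then, are a little off and sometimes report something else, mostly with a low value. They report only what shows in the picture. A call takes as long as a camera call. They do not tell look-alikes from the thing itself.
- ctrl.cut_out(camera, name): "mask" (400x640 bool, what is visible of it).
- ctrl.spot_point(camera, name): "xyz" ([x, y, z] in m, in world coordinates, good to about 4 mm: a listed point, or the origin of a listed thing).
The state is a dict: "clock": time; "q": joint angles; "qd": joint speeds; "joint_efforts": joint torques, N m; "eef_pos": TCP position; "orientation": TCP orientation; "ft_force": force on the tool from outside, world axes, zero at the start; "torque": the same for the moment, N m; "grip_width": finger opening in m.
Only numpy, scipy, OpenCV 4.12 (cv2) and the standard library are available. Lean on these libraries where they do the work, as an engineer would, in place of code of your own. Each camera call takes 0.05 s, during which the arm holds its last target. There are 200 camera calls.

## Working session

There is one attempt and no reset: what is moved stays moved. The work goes in short steps, Python scripts to look and compute and a tool call to move; the robot and the scene stay as the last step left them, time stands still between calls to the robot, and variables do not carry over. Pictures are saved under pics/ and viewed, about 8 in all and at most 12, crops included, and the job is handed in when it is done.

Besides the shell and the picture viewer there is one more tool, called after ">>>" as name(argument=value, ...), one argument or row to a line, values as JSON. drive_tool: Moves the arm, as the interface text tells. Its arguments: {"type":"object","properties":{"moves":{"type":"array"},"newtons":{"type":"number"}},"required":["moves"]}

```bash
mkdir -p pics; python3 - <<'E'
from station import ctrl
import cv2,numpy as np
for c in ["top","side"]:
    s=ctrl.snapshot(c); cv2.imwrite(f"pics/{c}0.png",s["color"][:,:,::-1]); print(c,np.round(s["mtx"],1).tolist(),np.round(s["R"],3).tolist(),np.round(s["t"],3).tolist())
    for n in ["cassette_center","cassette_comb_face","rack","seat","module","gasket","rail","orange_cassette_center","white_cassette_center","buffer_bottle","beaker","tube_rack","stain_jar","gel_knife"]:
        r=ctrl.spot_point(c,n); print(n,[(np.round(d["xyz"],3).tolist(),round(d["score"],2),) for d in r[:4]])
print(ctrl.sense())
E
```

```text
top [[476.9, 0.0, 322.7], [0.0, 476.9, 195.2], [0.0, 0.0, 1.0]] [[0.004, -1.0, 0.002], [-0.993, -0.004, -0.122], [0.122, -0.002, -0.993]] [0.001, 0.532, 1.281]
cassette_center [([0.497, 0.229, 0.058], 0.6)]
cassette_comb_face [([0.494, 0.232, 0.058], 0.86)]
rack [([0.513, 0.23, -0.0], 0.87), ([0.567, 0.046, -0.005], 0.76), ([0.36, -0.004, 0.003], 0.59)]
seat [([0.543, -0.211, 0.064], 0.79)]
module [([0.544, -0.217, 0.002], 0.63), ([0.556, 0.431, -0.002], 0.49)]
gasket [([0.546, -0.209, 0.0], 0.59)]
rail []
orange_cassette_center [([0.455, 0.224, 0.06], 0.54)]
white_cassette_center [([0.577, 0.247, 0.06], 0.92), ([0.366, 0.417, -0.001], 0.31)]
buffer_bottle [([0.555, 0.432, 0.0], 0.7), ([0.496, 0.232, 0.06], 0.6)]
beaker [([0.55, -0.445, 0.007], 0.7)]
tube_rack [([0.388, -0.427, -0.001], 0.98)]
stain_jar [([0.724, -0.036, 0.0], 0.57), ([0.543, -0.212, 0.067], 0.21)]
gel_knife [([0.362, 0.418, -0.002], 0.89)]
side [[429.9, 0.0, 314.9], [0.0, 429.9, 196.6], [0.0, 0.0, 1.0]] [[-0.858, -0.514, -0.006], [-0.32, 0.542, -0.777], [0.402, -0.664, -0.63]] [0.47, 0.217, 1.234]
cassette_center [(
[... 920 characters left out ...]
84033972e-06,  1.35311939e+00]), 'qd': array([-3.09965996e-03, -9.61546334e-04,  1.37904088e-03, -6.69141381e-05,
       -4.42891767e-04, -2.37809187e-04]), 'joint_efforts': array([ 1.07003169e-03, -5.56750524e+01,  5.03763628e+01,  8.85610389e-04,
       -2.94352030e-04,  7.16875999e-07]), 'eef_pos': array([ 0.18864169, -0.56962469,  0.22026423]), 'orientation': array([[ 2.12268243e-05,  3.14355992e-01, -9.49305172e-01],
       [-1.79309588e-04, -9.49305156e-01, -3.14355991e-01],
       [-9.99999984e-01,  1.76892299e-04,  3.62163098e-05]]), 'ft_force': array([ 1.00116599, -0.87824656,  0.38753358]), 'torque': array([-0.0340319 , -0.0177064 , -0.00543885]), 'grip_width': 0.08526006100207657}
```

View pics/top0.png

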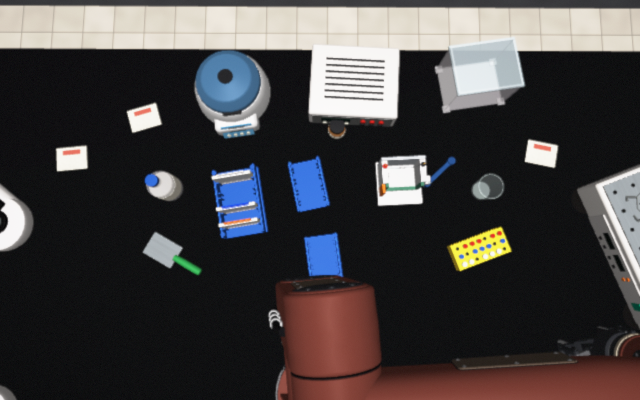

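View pics/side0.png

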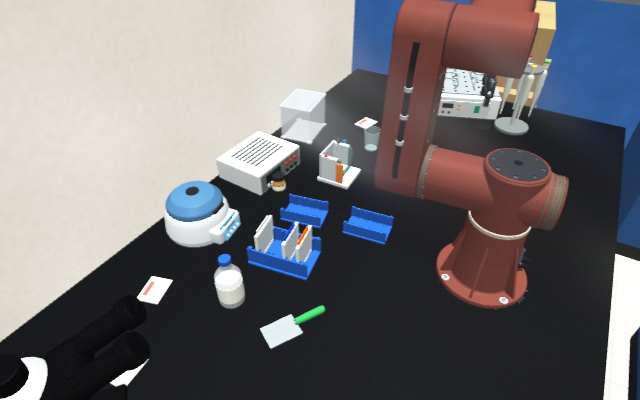

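```bash
python3 - <<'E'
import cv2,numpy as np
t=cv2.imread("pics/top0.png");s=cv2.imread("pics/side0.png")
f=lambda im,x,y,w,h:cv2.resize(im[y:y+h,x:x+w],(400,300),interpolation=cv2.INTER_CUBIC)
cv2.imwrite("pics/crop.png",np.vstack([np.hstack([f(t,190,155,120,90),f(t,360,145,100,75)]),np.hstack([f(s,240,205,92,69),f(s,310,130,80,60)])]))
E
```

```text
(no output)
```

View pics/crop.png

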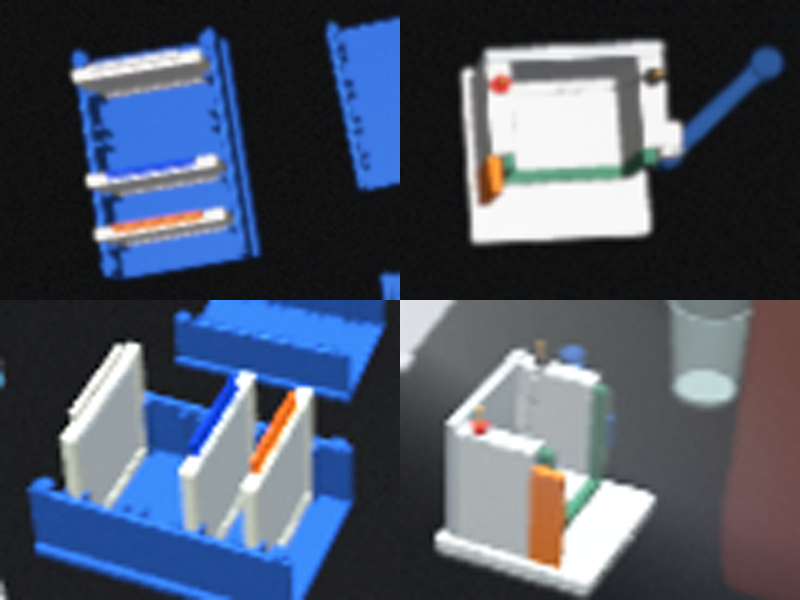

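>>> drive_tool(
  moves=[
    {"dx": 3.1, "dy": 3.7, "wz": 4.2, "hand": 3.2},
    {"dx": 3.1, "dy": 3.7, "wz": 4.2, "hand": 3.2},
    {"dx": 3.1, "dy": 3.7, "wz": 4.2, "hand": 3.2},
    {"dx": 3.1, "dy": 3.7, "wz": 4.2, "hand": 3.2},
    {"dx": 3.1, "dy": 3.7, "wz": 4.2, "hand": 3.2},
  ],
)

```text
invalid input
```

>>> drive_tool(
  moves=[
    {"dx": 3.1, "dy": 3.7, "dz": 0.5, "wz": 4.2, "hand": 3.2},
    {"dx": 3.1, "dy": 3.7, "dz": 0.5, "wz": 4.2, "hand": 3.2},
    {"dx": 3.1, "dy": 3.7, "dz": 0.5, "wz": 4.2, "hand": 3.2},
    {"dx": 3.1, "dy": 3.7, "dz": 0.5, "wz": 4.2, "hand": 3.2},
    {"dx": 3.1, "dy": 3.7, "dz": 0.5, "wz": 4.2, "hand": 3.2},
  ],
)

```text
invalid input
```

>>> drive_tool(
  moves=[
    {"dx": 3.1, "dy": 3.7, "dz": 0, "wx": 0, "wy": 0, "wz": 4.2, "hand": 3.2},
    {"dx": 3.1, "dy": 3.7, "dz": 0, "wx": 0, "wy": 0, "wz": 4.2, "hand": 3.2},
    {"dx": 3.1, "dy": 3.7, "dz": 0, "wx": 0, "wy": 0, "wz": 4.2, "hand": 3.2},
    {"dx": 3.1, "dy": 3.7, "dz": 0, "wx": 0, "wy": 0, "wz": 4.2, "hand": 3.2},
    {"dx": 3.1, "dy": 3.7, "dz": 0, "wx": 0, "wy": 0, "wz": 4.2, "hand": 3.2},
  ],
)

```text
clock: 2.0
eef_pos: [0.3434, -0.3821, 0.2184]
orientation: [[-0.0, 0.636, -0.772], [-0.0, -0.772, -0.636], [-1.0, -0.0, 0.001]]
ft_force: [0.4, -0.5, 0.1]
grip_width: 0.032
```

>>> drive_tool(
  moves=[
    {"dx": 3.1, "dy": 3.7, "dz": 0.5, "wx": 0, "wy": 0, "wz": 4.2, "hand": 3.2},
    {"dx": 3.1, "dy": 3.7, "dz": 0.5, "wx": 0, "wy": 0, "wz": 4.2, "hand": 3.2},
    {"dx": 3.1, "dy": 3.7, "dz": 0.5, "wx": 0, "wy": 0, "wz": 4.2, "hand": 3.2},
    {"dx": 3.1, "dy": 3.7, "dz": 0.5, "wx": 0, "wy": 0, "wz": 4.2, "hand": 3.2},
    {"dx": 2.0, "dy": 3.7, "dz": 0.5, "wx": 0, "wy": 0, "wz": 4.2, "hand": 3.2},
  ],
)

```text
clock: 2.5
eef_pos: [0.4914, -0.1893, 0.2441]
orientation: [[0.001, 0.878, -0.479], [-0.001, -0.479, -0.878], [-1.0, 0.002, 0.0]]
ft_force: [-0.5, -0.2, 0.5]
grip_width: 0.0323
```

>>> drive_tool(
  moves=[
    {"dx": 0, "dy": 0, "dz": 0.5, "wx": 0, "wy": 0, "wz": 6, "hand": 3.2},
    {"dx": 0, "dy": 0, "dz": 0.5, "wx": 0, "wy": 0, "wz": 6, "hand": 3.2},
    {"dx": 0, "dy": 0, "dz": 0.5, "wx": 0, "wy": 0, "wz": 7, "hand": 3.2},
    {"dx": 0, "dy": 0, "dz": 0.5, "wx": 0, "wy": 0, "wz": 7, "hand": 3.2},
    {"dx": 0, "dy": 0, "dz": 0, "wx": 0, "wy": 0, "wz": 7, "hand": 3.2},
  ],
)

```text
clock: 3.0
eef_pos: [0.4947, -0.1824, 0.2663]
orientation: [[0.004, 0.994, 0.109], [-0.0, 0.109, -0.994], [-1.0, 0.004, 0.0]]
ft_force: [0.1, -0.4, 0.3]
grip_width: 0.0321
```

```bash
python3 - <<'E'
from station import ctrl
import cv2,numpy as np
s=ctrl.snapshot("wrist"); cv2.imwrite("pics/w1.png",s["color"][:,:,::-1])
st=ctrl.sense();print(st["clock"],st["eef_pos"],st["orientation"]);print(s["mtx"],s["R"],s["t"],"cam",-s["R"].T@s["t"])
np.savez("w1.npz",**s)
for n in ["seat","module","gasket","rail"]:
    print(n,[(np.round(d["xyz"],3).tolist(),round(d["score"],2),) for d in ctrl.spot_point("wrist",n)[:3]])
E
```

```text
3.05 [ 0.49461772 -0.18240438  0.26595166] [[ 3.31730531e-03  9.93158467e-01  1.16727269e-01]
 [ 2.62282708e-04  1.16727043e-01 -9.93163999e-01]
 [-9.99994463e-01  3.32524376e-03  1.26730949e-04]]
[[327.60003667   0.         314.2761451 ]
 [  0.         327.60003667 199.40305802]
 [  0.           0.           1.        ]] [[ 0.993924    0.1099751   0.00453375]
 [ 0.10241378 -0.93910895  0.32800275]
 [ 0.04032982 -0.32554549 -0.94466589]] [-0.47331063 -0.2801705   0.34491759] cam [ 0.48521766 -0.09877187  0.41987445]
seat [([0.544, -0.211, 0.064], 0.76)]
module [([0.548, -0.212, 0.0], 0.88)]
gasket [([0.55, -0.208, -0.0], 0.84)]
rail []
```

View pics/w1.png

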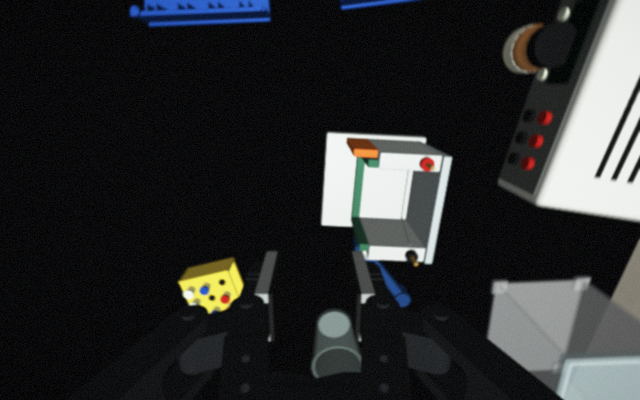

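```bash
cat > h.py <<'E'
import numpy as np
def proj(s,uv,z):
    uv=np.atleast_2d(uv).astype(float); d=np.c_[uv,np.ones(len(uv))]@np.linalg.inv(s["mtx"]).T@s["R"]
    c=-s["R"].T@s["t"]; return c+d*((z-c[2])/d[:,2])[:,None]
def edge(g,fixed,lo,hi,col=True):
    "subpixel strongest edge along a row (col=True) or column"
    v=(g[fixed,lo:hi] if col else g[lo:hi,fixed]).astype(float); d=np.abs(np.diff(v)); k=d.argmax(); w=d[max(0,k-1):k+2]; i=np.arange(max(0,k-1),max(0,k-1)+len(w))
    return lo+(w*i).sum()/w.sum()+.5
def line(P):
    m=P.mean(0); P0=P-m
    for _ in range(5):
        u=np.linalg.svd(P0)[2][0]; r=abs(np.cross(u,P0)); k=r<max(.0008,2*np.median(r)); m=m+P0[k].mean(0); P0=P0[k]-P0[k].mean(0)
    return m,u,np.sqrt((np.cross(u,P0)**2).mean()),k.sum()
E
python3 - <<'E' 2>/dev/null
from h import *
import cv2
s=dict(np.load("w1.npz")); g=cv2.GaussianBlur(s["color"][:,:,0],(3,3),0)
P=np.array([[edge(g,r,312,336),r] for r in range(140,221)]); X=proj(s,P,.014)[:,:2]
m,u,e,n=line(X); print("ledge front",m,"yaw deg",np.degrees(np.arctan2(-u[0],u[1]))%180,e,n)
h=cv2.cvtColor(s["color"],cv2.COLOR_RGB2HSV)
gr=(h[...,0]>60)&(h[...,0]<90)&(h[...,1]>90); og=(h[...,0]>5)&(h[...,0]<18)&(h[...,1]>150)
rows=[];
for r in range(165,218,4):
    c=np.where(gr[r,330:400])[0]+330
    rows.append((r,c.min(),c.max()) if len(c) else (r,))
print(rows)
ys,xs=np.where(og[120:170,330:400]); ys+=120;xs+=330; print("orange",xs.min(),xs.max(),ys.min(),ys.max())
cv2.imwrite("pics/c2.png",cv2.resize(s["color"][120:270,310:460,::-1],(600,600),interpolation=cv2.INTER_CUBIC))
E
```

```text
ledge front [ 0.51131758 -0.21189239] yaw deg 3.4277002702338852 0.000266729562939153 81
[(165, np.int64(357), np.int64(377)), (169, np.int64(357), np.int64(362)), (173, np.int64(356), np.int64(362)), (177, np.int64(356), np.int64(361)), (181, np.int64(356), np.int64(361)), (185, np.int64(355), np.int64(360)), (189, np.int64(355), np.int64(360)), (193, np.int64(354), np.int64(360)), (197, np.int64(354), np.int64(359)), (201, np.int64(354), np.int64(359)), (205, np.int64(353), np.int64(358)), (209, np.int64(353), np.int64(358)), (213, np.int64(353), np.int64(357)), (217, np.int64(353), np.int64(357))]
orange 345 398 125 157
```

View pics/c2.png

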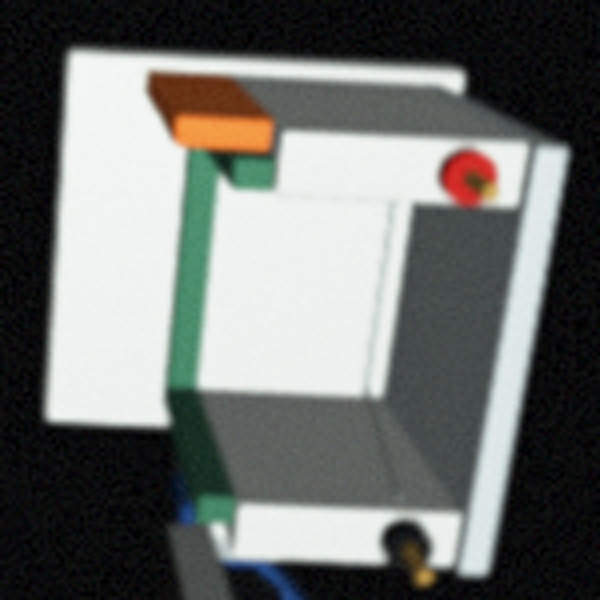

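```bash
python3 - <<'E'
from h import *
s=dict(np.load("w1.npz"))
X=proj(s,[[353.5,157.5],[364,157.6],[377.5,157.5],[353.5,148.8]],.094); print(X)
a=np.radians(3.43);ex=np.array([np.cos(a),np.sin(a)]);ey=np.array([-ex[1],ex[0]])
L=np.array([.51132,-.21189]); sx=L@ex+.034; sy=(X[:2,:2]@ey).mean()-.05
print("seat",sx*ex+sy*ey, "rail front x rel seat",(X[0,:2]@ex)-sx)
# gasket leg tops z=.104 : front-left corners; -y leg
Y=proj(s,[[359.5,249],[310+195/4,120+522/4]],.104);print(Y[:,:2]@ex-sx, Y[:,:2]@ey-sy)
E
```

```text
[[ 0.53354427 -0.16230822  0.094     ]
 [ 0.54409706 -0.16125364  0.094     ]
 [ 0.55763221 -0.15966617  0.094     ]
 [ 0.53223016 -0.15358209  0.094     ]]
seat [ 0.54535638 -0.21147893] rail front x rel seat -0.008849111044085034
[0.00520558 0.004569  ] [-0.04751588 -0.04935831]
```

>>> drive_tool(
  moves=[
    {"dx": 0, "dy": 4.8, "dz": 0, "wx": 0, "wy": 0, "wz": 0, "hand": 3.2},
    {"dx": 0, "dy": 4.8, "dz": 0, "wx": 0, "wy": 0, "wz": 0, "hand": 3.2},
    {"dx": 0, "dy": 4.8, "dz": 0, "wx": 0, "wy": 0, "wz": 0, "hand": 3.2},
    {"dx": 0, "dy": 4.8, "dz": 0, "wx": 0, "wy": 0, "wz": 0, "hand": 3.2},
    {"dx": 0, "dy": 4.8, "dz": 0, "wx": 0, "wy": 0, "wz": 0, "hand": 3.2},
  ],
)

```text
clock: 3.75
eef_pos: [0.4928, 0.0592, 0.2635]
orientation: [[0.002, 0.997, 0.074], [0.0, 0.074, -0.997], [-1.0, 0.002, -0.0]]
ft_force: [0.6, -0.8, -0.0]
grip_width: 0.0322
```

>>> drive_tool(
  moves=[
    {"dx": 0, "dy": 4.8, "dz": 0, "wx": 0, "wy": 0, "wz": 0, "hand": 3.2},
    {"dx": 0, "dy": 4.8, "dz": 0, "wx": 0, "wy": 0, "wz": 0, "hand": 3.2},
    {"dx": 0, "dy": 4.0, "dz": 0, "wx": 0, "wy": 0, "wz": 0, "hand": 3.2},
    {"dx": 0, "dy": 0, "dz": 0, "wx": 0, "wy": 0, "wz": 0, "hand": 3.2},
    {"dx": 0, "dy": 0, "dz": 0, "wx": 0, "wy": 0, "wz": 0, "hand": 3.2},
  ],
)

```text
clock: 4.25
eef_pos: [0.4902, 0.2063, 0.263]
orientation: [[0.002, 0.998, 0.067], [0.001, 0.067, -0.998], [-1.0, 0.002, -0.001]]
ft_force: [0.9, -0.6, -1.0]
grip_width: 0.0317
```

```bash
python3 - <<'E'
from station import ctrl
import cv2,numpy as np
s=ctrl.snapshot("wrist"); cv2.imwrite("pics/w2.png",s["color"][:,:,::-1])
st=ctrl.sense();print(st["clock"],st["eef_pos"],st["orientation"])
np.savez("w2.npz",**s)
for n in ["cassette_center","rack","orange_cassette_center","white_cassette_center"]:
    print(n,[(np.round(d["xyz"],3).tolist(),round(d["score"],2),) for d in ctrl.spot_point("wrist",n)[:3]])
E
```

```text
4.3 [0.4902582  0.20596951 0.26298351] [[ 0.00164758  0.99778762  0.06646171]
 [ 0.00154937  0.06645917 -0.99778794]
 [-0.99999744  0.0017469  -0.00143645]]
cassette_center []
rack [([0.515, 0.235, 0.0], 0.98), ([0.566, 0.044, 0.002], 0.95), ([0.355, -0.003, 0.003], 0.66)]
orange_cassette_center [([0.452, 0.227, 0.06], 0.91)]
white_cassette_center [([0.576, 0.246, 0.06], 0.77), ([0.516, 0.238, -0.002], 0.62)]
```

View pics/w2.png

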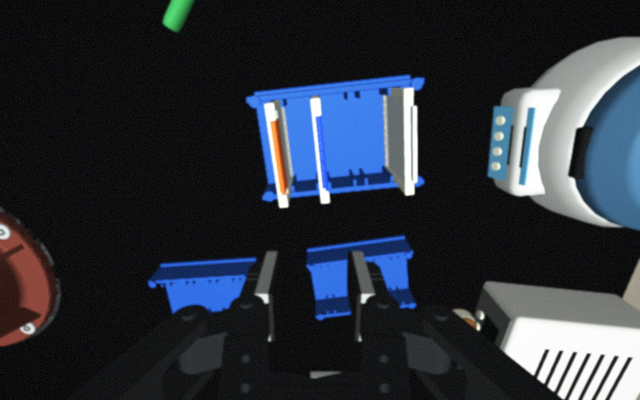

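```bash
python3 - <<'E' 2>/dev/null
from h import *
import cv2
s=dict(np.load("w2.npz")); g=cv2.GaussianBlur(s["color"][:,:,0],(3,3),0)
P=np.array([[edge(g,r,int(304+9*(r-98)/105),int(318+9*(r-98)/105)),r] for r in range(102,199)]); X=proj(s,P,.108)[:,:2]
m,u,e,n=line(X); a=np.arctan2(-u[0],u[1]); a=(a+np.pi/2)%np.pi-np.pi/2; print("-x face",m,"yaw",np.degrees(a),e,n)
ends=[edge(g,317,90,106,False),edge(g,325,194,212,False)]; E=proj(s,[[317,ends[0]],[325,ends[1]]],.108); print(ends,E,np.linalg.norm(E[0]-E[1]))
ex=np.array([np.cos(a),np.sin(a)]);ey=np.array([-ex[1],ex[0]])
c=(m@ex+.004)*ex+(E[:,:2]@ey).mean()*ey; print("centre",c)
R=g[150,300:345];print(R)
E
```

```text
-x face [0.49114105 0.23249008] yaw 9.180926877160772 0.0017605172088757798 97
[np.float64(96.63043478260869), np.float64(203.43396226415095)] [[0.48855218 0.28145634 0.108     ]
 [0.50372388 0.18015754 0.108     ]] 0.1024286444615764
centre [0.49548213 0.23070093]
[ 64  63  63  63  63  63  63  63  63  63  62  63  64  75 119 188 236 242
 202 130  78  61  54  50  54  59  61  61  61  62  62  62  62  61  62  63
  63  62  61  61  62  62  61  60  61]
```

```bash
python3 - <<'E' 2>/dev/null
from h import *
s=dict(np.load("w2.npz")); g=s["color"][:,:,0].astype(float)
P=[]
for r in range(102,199):
    o=int(306+9*(r-98)/105); v=g[r,o:o+22]; k=np.where((v[:-1]<140)&(v[1:]>=140))[0]
    if len(k): k=k[0]; P.append([o+k+(140-v[k])/(v[k+1]-v[k]),r])
X=proj(s,P,.108)[:,:2]; m,u,e,n=line(X); a=np.arctan2(-u[0],u[1]); a=(a+np.pi/2)%np.pi-np.pi/2; print(m,np.degrees(a),e,n,len(P))
ex=np.array([np.cos(a),np.sin(a)]);ey=np.array([-ex[1],ex[0]])
E=np.array([[.48855,.28146],[.50372,.18016]]); print((m@ex+.004)*ex+(E@ey).mean()*ey)
E
```

```text
[0.48968315 0.23239199] 9.879197379662864 5.324753658307971e-05 97 97
[0.49408116 0.23045232]
```

>>> drive_tool(
  moves=[
    {"dx": 0.4, "dy": 2.45, "dz": 0, "wx": 0, "wy": 0, "wz": 6.1, "hand": 3.2},
    {"dx": 0, "dy": 0, "dz": 0, "wx": 0, "wy": 0, "wz": 0, "hand": 3.2},
    {"dx": 0, "dy": 0, "dz": -4.5, "wx": 0, "wy": 0, "wz": 0, "hand": 3.2},
    {"dx": 0, "dy": 0, "dz": -4.0, "wx": 0, "wy": 0, "wz": 0, "hand": 3.2},
    {"dx": 0, "dy": 0, "dz": 0, "wx": 0, "wy": 0, "wz": 0, "hand": 3.2},
  ],
)

```text
clock: 5.0
eef_pos: [0.4971, 0.2244, 0.1778]
orientation: [[0.006, 0.987, 0.163], [0.001, 0.163, -0.987], [-1.0, 0.006, -0.0]]
ft_force: [-0.1, -0.0, 0.2]
grip_width: 0.0323
```

>>> drive_tool(
  moves=[
    {"dx": -0.26, "dy": 0.6, "dz": 0, "wx": 0, "wy": 0.34, "wz": 0.5, "hand": 3.2},
    {"dx": 0, "dy": 0, "dz": 0, "wx": 0, "wy": 0, "wz": 0, "hand": 3.2},
    {"dx": 0, "dy": 0, "dz": 0, "wx": 0, "wy": 0, "wz": 0, "hand": 3.2},
    {"dx": 0, "dy": 0, "dz": 0, "wx": 0, "wy": 0, "wz": 0, "hand": 3.2},
    {"dx": 0, "dy": 0, "dz": 0, "wx": 0, "wy": 0, "wz": 0, "hand": 3.2},
  ],
)

```text
clock: 5.5
eef_pos: [0.4973, 0.2298, 0.1855]
orientation: [[0.007, 0.986, 0.168], [0.003, 0.168, -0.986], [-1.0, 0.008, -0.001]]
ft_force: [0.2, -0.2, 0.5]
grip_width: 0.0314
```

```bash
python3 - <<'E'
from station import ctrl
import cv2,numpy as np
s=ctrl.snapshot("wrist"); cv2.imwrite("pics/w3.png",s["color"][:,:,::-1])
st=ctrl.sense();print(st["clock"],st["eef_pos"],st["orientation"])
np.savez("w3.npz",**s)
# where my estimate of the cassette top edge & the TCP ray land
a=np.radians(9.88);ex=np.array([np.cos(a),np.sin(a),0]);ey=np.array([-ex[1],ex[0],0])
for p in [ -.05,.05]:
  for q in [-.004,.004]:
    X=np.array([.4945,.2305,.108])+p*ey+q*ex; c=s["mtx"]@(s["R"]@X+s["t"]); print(p,q,np.round(c[:2]/c[2],1))
E
```

```text
5.55 [0.49736025 0.22983032 0.18556779] [[ 0.00742163  0.98573885  0.16811851]
 [ 0.00272949  0.16810254 -0.98576574]
 [-0.99996873  0.00777486 -0.00144297]]
-0.05 -0.004 [304.7 262. ]
-0.05 0.004 [314.7 261.9]
0.05 -0.004 [302.9 135.8]
0.05 0.004 [314.4 135.8]
```

View pics/w3.png

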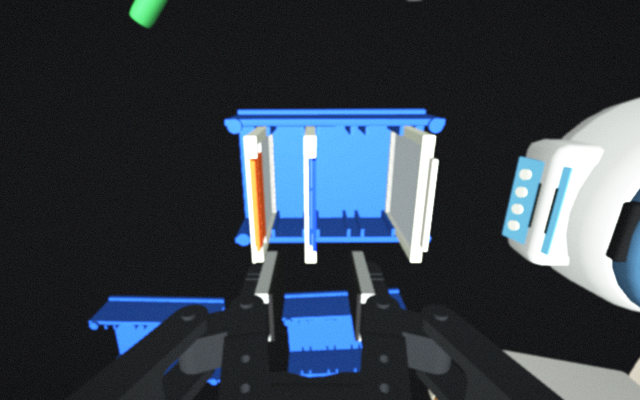

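>>> drive_tool(
  moves=[
    {"dx": -0.2, "dy": 0.05, "dz": 0, "wx": 0, "wy": 0.5, "wz": 0.3, "hand": 3.2},
    {"dx": 0, "dy": 0, "dz": -1.5, "wx": 0, "wy": 0, "wz": 0, "hand": 3.2},
    {"dx": 0, "dy": 0, "dz": -1.5, "wx": 0, "wy": 0, "wz": 0, "hand": 3.2},
    {"dx": 0, "dy": 0, "dz": -0.5, "wx": 0, "wy": 0, "wz": 0, "hand": 3.2},
    {"dx": 0, "dy": 0, "dz": 0, "wx": 0, "wy": 0, "wz": 0, "hand": 3.2},
  ],
)

```text
clock: 6.05
eef_pos: [0.4947, 0.2303, 0.1468]
orientation: [[-0.003, 0.985, 0.174], [0.003, 0.174, -0.985], [-1.0, -0.003, -0.003]]
ft_force: [0.1, 0.7, -0.6]
grip_width: 0.0317
```

>>> drive_tool(
  moves=[
    {"dx": 0.05, "dy": 0, "dz": -1.5, "wx": 0, "wy": 0, "wz": 0, "hand": 3.2},
    {"dx": 0, "dy": 0, "dz": -1.5, "wx": 0, "wy": 0, "wz": 0, "hand": 3.2},
    {"dx": 0, "dy": 0, "dz": -1.2, "wx": 0, "wy": 0, "wz": 0, "hand": 3.2},
    {"dx": 0, "dy": 0, "dz": -1.0, "wx": 0, "wy": 0, "wz": 0, "hand": 3.2},
    {"dx": 0, "dy": 0, "dz": 0, "wx": 0, "wy": 0, "wz": 0, "hand": 3.2},
  ],
)

```text
clock: 6.55
eef_pos: [0.4942, 0.2301, 0.0888]
orientation: [[-0.005, 0.985, 0.174], [0.002, 0.174, -0.985], [-1.0, -0.005, -0.003]]
ft_force: [0.6, -0.5, -0.5]
grip_width: 0.0317
```

>>> drive_tool(
  moves=[
    {"dx": 0.08, "dy": 0, "dz": 0, "wx": 0, "wy": -0.25, "wz": 0, "hand": 2.0},
    {"dx": 0, "dy": 0, "dz": 0, "wx": 0, "wy": 0, "wz": 0, "hand": 0.5},
    {"dx": 0, "dy": 0, "dz": 0, "wx": 0, "wy": 0, "wz": 0, "hand": 0.2},
    {"dx": 0, "dy": 0, "dz": 0, "wx": 0, "wy": 0, "wz": 0, "hand": 0.2},
    {"dx": 0, "dy": 0, "dz": 0, "wx": 0, "wy": 0, "wz": 0, "hand": 0.2},
  ],
  newtons=40,
)

```text
clock: 7.05
eef_pos: [0.4947, 0.23, 0.0893]
orientation: [[-0.001, 0.985, 0.174], [0.002, 0.174, -0.985], [-1.0, -0.001, -0.002]]
ft_force: [-0.6, -0.1, -2.3]
grip_width: 0.0062
```

>>> drive_tool(
  moves=[
    {"dx": 0, "dy": 0, "dz": 0, "wx": 0, "wy": 0, "wz": 0, "hand": 0.2},
    {"dx": 0, "dy": 0, "dz": 0, "wx": 0, "wy": 0, "wz": 0, "hand": 0.2},
    {"dx": 0, "dy": 0, "dz": 0.3, "wx": 0, "wy": 0, "wz": 0, "hand": 0.2},
    {"dx": 0, "dy": 0, "dz": 0.5, "wx": 0, "wy": 0, "wz": 0, "hand": 0.2},
    {"dx": 0, "dy": 0, "dz": 0.5, "wx": 0, "wy": 0, "wz": 0, "hand": 0.2},
  ],
  newtons=60,
)

```text
clock: 7.55
eef_pos: [0.494, 0.2299, 0.1025]
orientation: [[-0.003, 0.985, 0.174], [0.002, 0.174, -0.985], [-1.0, -0.002, -0.002]]
ft_force: [-1.0, 0.2, -2.3]
grip_width: 0.0061
```

```bash
python3 - <<'E'
from station import ctrl
import cv2,numpy as np
s=ctrl.snapshot("wrist");t=ctrl.snapshot("side")
cv2.imwrite("pics/w4.png",np.vstack([s["color"][60:330,150:550,::-1],cv2.resize(t["color"][190:290,230:360,::-1],(400,308))]))
st=ctrl.sense();print(st["clock"],st["eef_pos"],st["grip_width"],st["ft_force"],st["torque"])
E
```

```text
7.65 [0.49438593 0.23003774 0.10316668] 0.005598794798329929 [-2.57712749 -0.76728714 -1.24441868] [-0.12051159  0.54935719 -0.04531872]
```

View pics/w4.png

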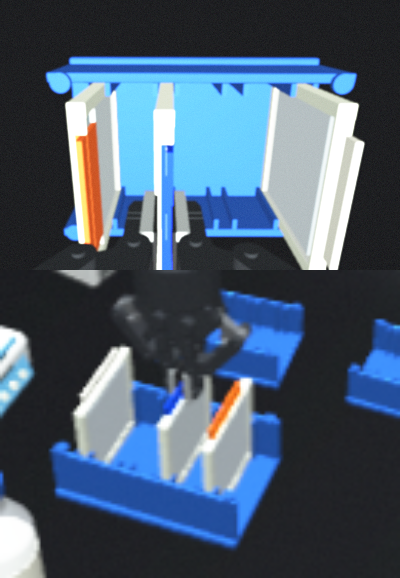

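>>> drive_tool(
  moves=[
    {"dx": -0.03, "dy": 0, "dz": 1.0, "wx": 0, "wy": -0.15, "wz": 0, "hand": 0.2},
    {"dx": 0, "dy": 0, "dz": 1.2, "wx": 0, "wy": 0, "wz": 0, "hand": 0.2},
    {"dx": 0, "dy": 0, "dz": 1.2, "wx": 0, "wy": 0, "wz": 0, "hand": 0.2},
    {"dx": 0, "dy": 0, "dz": 1.2, "wx": 0, "wy": 0, "wz": 0, "hand": 0.2},
    {"dx": 0, "dy": 0, "dz": 1.2, "wx": 0, "wy": 0, "wz": 0, "hand": 0.2},
  ],
)

```text
clock: 8.15
eef_pos: [0.4944, 0.2301, 0.166]
orientation: [[0.003, 0.985, 0.174], [0.002, 0.174, -0.985], [-1.0, 0.003, -0.002]]
ft_force: [-0.0, 0.0, -2.0]
grip_width: 0.0062
```

>>> drive_tool(
  moves=[
    {"dx": 0, "dy": 0, "dz": 1.5, "wx": 0, "wy": 0, "wz": 0, "hand": 0.2},
    {"dx": 0, "dy": 0, "dz": 1.5, "wx": 0, "wy": 0, "wz": 0, "hand": 0.2},
    {"dx": 0, "dy": 0, "dz": 1, "wx": 0, "wy": 0, "wz": 0, "hand": 0.2},
    {"dx": 0, "dy": 0, "dz": 0.5, "wx": 0, "wy": 0, "wz": 0, "hand": 0.2},
    {"dx": 0, "dy": 0, "dz": 0, "wx": 0, "wy": 0, "wz": 0, "hand": 0.2},
  ],
)

```text
clock: 8.65
eef_pos: [0.4962, 0.2304, 0.219]
orientation: [[0.009, 0.985, 0.174], [0.003, 0.174, -0.985], [-1.0, 0.009, -0.002]]
ft_force: [-0.5, 0.1, -1.2]
grip_width: 0.0054
```

```bash
cat > st.py <<'E'
from station import ctrl
import numpy as np
st=ctrl.sense(); R=st["orientation"]
print(round(st["clock"],2),np.round(st["eef_pos"],4),"yaw",round(np.degrees(np.arctan2(R[1,1],R[0,1])),2),"xt",np.round(R[:2,0],4),"w",round(st["grip_width"],4),"F",np.round(st["ft_force"],2),"T",np.round(st["torque"],3),"q6",st["q"].round(2))
a=np.radians(3.43);ex=np.array([np.cos(a),np.sin(a)]);ey=np.array([-ex[1],ex[0]])
d=st["eef_pos"][:2]-[.5454,-.2115]; print("TCP in seat frame mm",1e3*d@ex,1e3*d@ey, "F seat",st["ft_force"][:2]@ex,st["ft_force"][:2]@ey)
E
python3 st.py; python3 - <<'E'
from station import ctrl
import cv2,numpy as np
s=ctrl.snapshot("wrist");t=ctrl.snapshot("side")
np.savez("w5.npz",**s);np.savez("s5.npz",**t)
cv2.imwrite("pics/w5.png",np.vstack([s["color"][60:330,150:550,::-1],cv2.resize(t["color"][150:290,230:370,::-1],(400,400))[:330]]))
E
```

```text
8.65 [0.4962 0.2304 0.219 ] yaw 10.01 xt [0.0086 0.0033] w 0.0054 F [-0.49  0.11 -1.2 ] T [-0.018 -0.02   0.01 ] q6 [ 0.19 -0.07 -0.08  1.55  0.    1.59]
TCP in seat frame mm -22.66027531922235 444.01836517287995 F seat -0.4787289047613771 0.13434318973881415
```

View pics/w5.png

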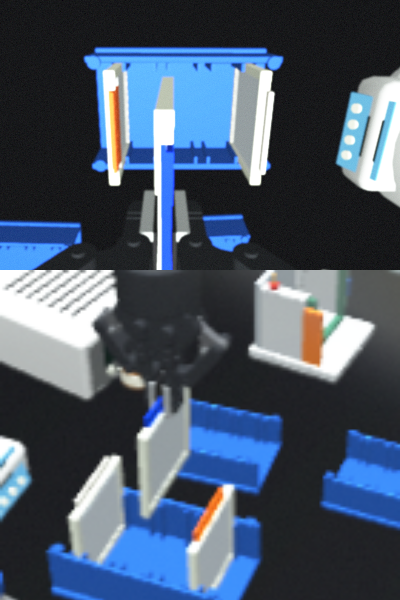

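>>> drive_tool(
  moves=[
    {"dx": 0.25, "dy": -2.5, "dz": 0, "wx": 0, "wy": 0, "wz": -0.7, "hand": 0.2},
    {"dx": 0.25, "dy": -4, "dz": 0, "wx": 0, "wy": 0, "wz": -0.7, "hand": 0.2},
    {"dx": 0.25, "dy": -4, "dz": 0, "wx": 0, "wy": 0, "wz": -0.7, "hand": 0.2},
    {"dx": 0.25, "dy": -4, "dz": 0, "wx": 0, "wy": 0, "wz": -0.7, "hand": 0.2},
    {"dx": 0.25, "dy": -4, "dz": 0, "wx": 0, "wy": 0, "wz": -0.7, "hand": 0.2},
  ],
)

```text
clock: 9.25
eef_pos: [0.5053, 0.044, 0.213]
orientation: [[0.001, 0.993, 0.12], [0.004, 0.12, -0.993], [-1.0, 0.002, -0.004]]
ft_force: [-0.1, 0.2, -2.1]
grip_width: 0.006
```

>>> drive_tool(
  moves=[
    {"dx": 0.25, "dy": -4, "dz": 0, "wx": 0, "wy": 0, "wz": -0.7, "hand": 0.2},
    {"dx": 0.25, "dy": -4, "dz": 0, "wx": 0, "wy": 0, "wz": -0.7, "hand": 0.2},
    {"dx": 0.25, "dy": -4, "dz": 0, "wx": 0, "wy": 0, "wz": -0.7, "hand": 0.2},
    {"dx": 0.25, "dy": -4, "dz": 0, "wx": 0, "wy": 0, "wz": -0.7, "hand": 0.2},
    {"dx": 0.25, "dy": -3, "dz": 0, "wx": 0, "wy": 0, "wz": -0.7, "hand": 0.2},
  ],
)

```text
clock: 9.75
eef_pos: [0.5149, -0.1542, 0.2084]
orientation: [[-0.004, 0.998, 0.056], [0.006, 0.056, -0.998], [-1.0, -0.003, -0.007]]
ft_force: [-0.0, 0.6, -2.5]
grip_width: 0.0059
```

```bash
python3 st.py
```

```text
9.75 [ 0.5149 -0.1542  0.2084] yaw 3.18 xt [-0.0038  0.0064] w 0.0059 F [-0.03  0.64 -2.5 ] T [ 0.058 -0.028 -0.026] q6 [-0.54 -0.08 -0.11  1.55  0.    0.98]
TCP in seat frame mm -27.013754916429544 59.06451041767969 F seat 0.007174100741280581 0.6372545005819672
```

>>> drive_tool(
  moves=[
    {"dx": 0.4, "dy": -3, "dz": 0, "wx": 0, "wy": 0, "wz": 0.25, "hand": 0.2},
    {"dx": 0.4, "dy": -2.4, "dz": 0, "wx": -0.35, "wy": -0.2, "wz": 0, "hand": 0.2},
    {"dx": 0, "dy": -0.6, "dz": 0, "wx": 0, "wy": 0, "wz": 0, "hand": 0.2},
    {"dx": 0, "dy": 0, "dz": 0, "wx": 0, "wy": 0, "wz": 0, "hand": 0.2},
    {"dx": 0, "dy": 0, "dz": 0, "wx": 0, "wy": 0, "wz": 0, "hand": 0.2},
  ],
)

```text
clock: 10.25
eef_pos: [0.5204, -0.219, 0.2033]
orientation: [[-0.006, 0.999, 0.054], [0.004, 0.054, -0.999], [-1.0, -0.006, -0.005]]
ft_force: [-0.1, 0.7, -1.7]
grip_width: 0.0058
```

```bash
python3 st.py; python3 - <<'E'
from station import ctrl
import cv2,numpy as np
s=ctrl.snapshot("wrist");t=ctrl.snapshot("top")
np.savez("w6.npz",**s);np.savez("s6.npz",**t)
cv2.imwrite("pics/w6.png",np.vstack([s["color"][60:330,150:550,::-1],cv2.resize(t["color"][140:220,360:460,::-1],(400,320))]))
E
```

```text
10.25 [ 0.5204 -0.219   0.2033] yaw 3.11 xt [-0.0065  0.0044] w 0.0058 F [-0.09  0.68 -1.67] T [0.014 0.047 0.044] q6 [-0.63  0.   -0.04  1.54 -0.    0.89]
TCP in seat frame mm -25.35813097040696 -5.959575594797824 F seat -0.04504380290484926 0.6857033015247553
```

View pics/w6.png

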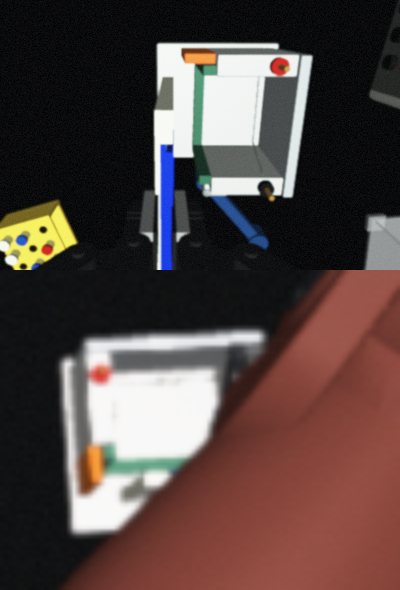

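>>> drive_tool(
  moves=[
    {"dx": 0.3, "dy": 0, "dz": -1.5, "wx": -0.2, "wy": -0.35, "wz": 0.3, "hand": 0.2},
    {"dx": 0, "dy": 0, "dz": -2.0, "wx": 0, "wy": 0, "wz": 0, "hand": 0.2},
    {"dx": 0, "dy": 0, "dz": -2.0, "wx": 0, "wy": 0, "wz": 0, "hand": 0.2},
    {"dx": 0, "dy": 0, "dz": -1.5, "wx": 0, "wy": 0, "wz": 0, "hand": 0.2},
    {"dx": 0, "dy": 0, "dz": -0.5, "wx": 0, "wy": 0, "wz": 0, "hand": 0.2},
  ],
)

```text
clock: 10.85
eef_pos: [0.5251, -0.2143, 0.1284]
orientation: [[0.004, 0.998, 0.066], [-0.001, 0.066, -0.998], [-1.0, 0.004, 0.002]]
ft_force: [0.0, 0.9, -2.3]
grip_width: 0.006
```

```bash
python3 st.py
```

```text
10.85 [ 0.5251 -0.2143  0.1284] yaw 3.8 xt [ 0.0039 -0.0013] w 0.006 F [ 0.01  0.93 -2.31] T [ 0.07   0.039 -0.05 ] q6 [-0.62  0.   -0.18  1.39  0.    0.89]
TCP in seat frame mm -20.42601252216587 -1.6030175513349283 F seat 0.06859398550261832 0.925678294372487
```

>>> drive_tool(
  moves=[
    {"dx": -0.1, "dy": -0.4, "dz": 0, "wx": 0, "wy": 0.2, "wz": -0.3, "hand": 0.2},
    {"dx": 0, "dy": 0, "dz": -0.8, "wx": 0, "wy": 0, "wz": 0, "hand": 0.2},
    {"dx": 0, "dy": 0, "dz": -0.8, "wx": 0, "wy": 0, "wz": 0, "hand": 0.2},
    {"dx": 0, "dy": 0, "dz": -0.4, "wx": 0, "wy": 0, "wz": 0, "hand": 0.2},
    {"dx": 0, "dy": 0, "dz": 0, "wx": 0, "wy": 0, "wz": 0, "hand": 0.2},
  ],
)

```text
clock: 11.35
eef_pos: [0.5248, -0.2186, 0.1085]
orientation: [[0.002, 0.998, 0.061], [-0.002, 0.061, -0.998], [-1.0, 0.001, 0.002]]
ft_force: [0.7, -0.1, -1.2]
grip_width: 0.006
```

```bash
python3 st.py
```

```text
11.35 [ 0.5248 -0.2186  0.1085] yaw 3.52 xt [ 0.0016 -0.0024] w 0.006 F [ 0.68 -0.08 -1.21] T [-0.006  0.037  0.009] q6 [-0.62  0.01 -0.2   1.36 -0.    0.89]
TCP in seat frame mm -21.02793896710357 -5.805765469948867 F seat 0.677999546213778 -0.11793865590741129
```

>>> drive_tool(
  moves=[
    {"dx": 0, "dy": 0, "dz": -0.4, "wx": 0, "wy": 0, "wz": 0, "hand": 0.2},
    {"dx": 0, "dy": 0, "dz": -0.4, "wx": 0, "wy": 0, "wz": 0, "hand": 0.2},
    {"dx": 0, "dy": 0, "dz": -0.3, "wx": 0, "wy": 0, "wz": 0, "hand": 0.2},
    {"dx": 0, "dy": 0, "dz": 0, "wx": 0, "wy": 0, "wz": 0, "hand": 0.2},
    {"dx": 0, "dy": 0, "dz": 0, "wx": 0, "wy": 0, "wz": 0, "hand": 0.2},
  ],
)

```text
clock: 11.85
eef_pos: [0.525, -0.2188, 0.0971]
orientation: [[0.002, 0.998, 0.061], [-0.003, 0.061, -0.998], [-1.0, 0.002, 0.003]]
ft_force: [0.0, 0.6, -2.0]
grip_width: 0.006
```

```bash
python3 st.py
```

```text
11.85 [ 0.525  -0.2188  0.0971] yaw 3.51 xt [ 0.0023 -0.0029] w 0.006 F [ 0.    0.55 -1.98] T [ 0.025  0.001 -0.06 ] q6 [-0.62  0.02 -0.21  1.33 -0.    0.89]
TCP in seat frame mm -20.780772597927154 -6.090518510877645 F seat 0.03741369451220096 0.5519975382811186
```

>>> drive_tool(
  moves=[
    {"dx": 0, "dy": 0, "dz": -0.12, "wx": 0, "wy": 0, "wz": 0, "hand": 0.2},
    {"dx": 0, "dy": 0, "dz": -0.1, "wx": 0, "wy": 0, "wz": 0, "hand": 0.2},
    {"dx": 0, "dy": 0, "dz": 0, "wx": 0, "wy": 0, "wz": 0, "hand": 0.2},
    {"dx": 0, "dy": 0, "dz": 0, "wx": 0, "wy": 0, "wz": 0, "hand": 0.2},
    {"dx": 0, "dy": 0, "dz": 0, "wx": 0, "wy": 0, "wz": 0, "hand": 0.2},
  ],
)

```text
clock: 12.35
eef_pos: [0.5254, -0.219, 0.0954]
orientation: [[0.003, 0.998, 0.061], [-0.003, 0.061, -0.998], [-1.0, 0.003, 0.004]]
ft_force: [-0.0, -0.6, -2.3]
grip_width: 0.0058
```

```bash
python3 st.py
```

```text
12.35 [ 0.5254 -0.219   0.0954] yaw 3.51 xt [ 0.0031 -0.0034] w 0.0058 F [-0.05 -0.57 -2.31] T [-0.022 -0.005 -0.047] q6 [-0.62  0.02 -0.22  1.33 -0.    0.89]
TCP in seat frame mm -20.44292333303978 -6.330419044485162 F seat -0.08084588885641054 -0.5681163218463275
```

>>> drive_tool(
  moves=[
    {"dx": 0, "dy": 0, "dz": -0.08, "wx": -0.1, "wy": 0, "wz": 0, "hand": 0.2},
    {"dx": 0, "dy": 0, "dz": -0.06, "wx": 0, "wy": 0, "wz": 0, "hand": 0.2},
    {"dx": 0, "dy": 0, "dz": 0, "wx": 0, "wy": 0, "wz": 0, "hand": 0.2},
    {"dx": 0, "dy": 0, "dz": 0, "wx": 0, "wy": 0, "wz": 0, "hand": 0.2},
    {"dx": 0, "dy": 0, "dz": 0, "wx": 0, "wy": 0, "wz": 0, "hand": 0.2},
  ],
)

```text
clock: 12.85
eef_pos: [0.5259, -0.2194, 0.0952]
orientation: [[0.004, 0.998, 0.061], [-0.006, 0.061, -0.998], [-1.0, 0.004, 0.007]]
ft_force: [-1.1, 0.1, 1.1]
grip_width: 0.0054
```

```bash
python3 st.py
```

```text
12.85 [ 0.5259 -0.2194  0.0952] yaw 3.52 xt [ 0.0045 -0.0064] w 0.0054 F [-1.06  0.07  1.15] T [ 0.078  0.241 -0.017] q6 [-0.62  0.02 -0.22  1.33 -0.    0.89]
TCP in seat frame mm -19.977423810487107 -6.7562368462228894 F seat -1.05023849652033 0.1342126900538596
```

>>> drive_tool(
  moves=[
    {"dx": 0.5, "dy": 0.03, "dz": 0.05, "wx": 0.3, "wy": 0.2, "wz": 0, "hand": 0.2},
    {"dx": 0.4, "dy": 0.03, "dz": 0, "wx": 0, "wy": 0, "wz": 0, "hand": 0.2},
    {"dx": 0.4, "dy": 0.03, "dz": 0, "wx": 0, "wy": 0, "wz": 0, "hand": 0.2},
    {"dx": 0.1, "dy": 0, "dz": 0, "wx": 0, "wy": 0, "wz": 0, "hand": 0.2},
    {"dx": 0, "dy": 0, "dz": 0, "wx": 0, "wy": 0, "wz": 0, "hand": 0.2},
  ],
)

```text
clock: 13.35
eef_pos: [0.5409, -0.2184, 0.0951]
orientation: [[-0.0, 0.998, 0.061], [-0.0, 0.061, -0.998], [-1.0, -0.001, 0.0]]
ft_force: [-1.2, 0.1, 0.3]
grip_width: 0.0057
```

```bash
python3 st.py
```

```text
13.35 [ 0.5409 -0.2184  0.0951] yaw 3.51 xt [-0.0005 -0.0004] w 0.0057 F [-1.2   0.1   0.34] T [0.008 0.254 0.023] q6 [-0.61  0.07 -0.17  1.34 -0.    0.9 ]
TCP in seat frame mm -4.887973161886761 -6.586050098101366 F seat -1.1869516217943985 0.17020575760306236
```

Orientation is excellent. Next I approach the rail (+y).

>>> drive_tool(
  moves=[
    {"dx": 0, "dy": 0.25, "dz": 0, "wx": 0, "wy": 0, "wz": 0, "hand": 0.2},
    {"dx": 0, "dy": 0.15, "dz": 0, "wx": 0, "wy": 0, "wz": 0, "hand": 0.2},
    {"dx": 0, "dy": 0.1, "dz": 0, "wx": 0, "wy": 0, "wz": 0, "hand": 0.2},
    {"dx": 0, "dy": 0, "dz": 0, "wx": 0, "wy": 0, "wz": 0, "hand": 0.2},
    {"dx": 0, "dy": 0, "dz": 0, "wx": 0, "wy": 0, "wz": 0, "hand": 0.2},
  ],
)

```text
clock: 13.85
eef_pos: [0.5412, -0.2131, 0.0952]
orientation: [[0.0, 0.998, 0.061], [-0.001, 0.061, -0.998], [-1.0, 0.0, 0.001]]
ft_force: [0.8, -0.5, -0.1]
grip_width: 0.0059
```

```bash
python3 st.py
```

```text
13.85 [ 0.5412 -0.2131  0.0952] yaw 3.51 xt [ 0.0004 -0.001 ] w 0.0059 F [ 0.82 -0.53 -0.15] T [-0.122 -0.053  0.024] q6 [-0.6   0.06 -0.17  1.33 -0.    0.91]
TCP in seat frame mm -4.313360390203493 -1.3184773443265192 F seat 0.791343712365741 -0.5775596968341299
```

>>> drive_tool(
  moves=[
    {"dx": 0.15, "dy": 0.06, "dz": 0, "wx": 0, "wy": 0, "wz": 0, "hand": 0.2},
    {"dx": 0.15, "dy": 0.05, "dz": 0, "wx": 0, "wy": 0, "wz": 0, "hand": 0.2},
    {"dx": 0.1, "dy": 0, "dz": 0, "wx": 0, "wy": 0, "wz": 0, "hand": 0.2},
    {"dx": 0, "dy": 0, "dz": 0, "wx": 0, "wy": 0, "wz": 0, "hand": 0.2},
    {"dx": 0, "dy": 0, "dz": 0, "wx": 0, "wy": 0, "wz": 0, "hand": 0.2},
  ],
)

```text
clock: 14.35
eef_pos: [0.5445, -0.212, 0.0951]
orientation: [[-0.002, 0.998, 0.061], [-0.001, 0.061, -0.998], [-1.0, -0.002, 0.001]]
ft_force: [-1.5, -0.3, 0.6]
grip_width: 0.0059
```

```bash
python3 st.py
```

```text
14.35 [ 0.5445 -0.212   0.0951] yaw 3.48 xt [-0.0018 -0.0011] w 0.0059 F [-1.47 -0.32  0.56] T [-0.056  0.597 -0.068] q6 [-0.59  0.07 -0.16  1.34 -0.    0.92]
TCP in seat frame mm -0.925296963792994 -0.43462247966824763 F seat -1.4851767326001335 -0.22929907944163114
```

>>> drive_tool(
  moves=[
    {"dx": 0.08, "dy": 0.08, "dz": 0, "wx": 0, "wy": 0, "wz": 0, "hand": 0.2},
    {"dx": 0.06, "dy": 0.06, "dz": 0, "wx": 0, "wy": 0, "wz": 0, "hand": 0.2},
    {"dx": 0.05, "dy": 0.05, "dz": 0, "wx": 0, "wy": 0, "wz": 0, "hand": 0.2},
    {"dx": 0, "dy": 0, "dz": 0, "wx": 0, "wy": 0, "wz": 0, "hand": 0.2},
    {"dx": 0, "dy": 0, "dz": 0, "wx": 0, "wy": 0, "wz": 0, "hand": 0.2},
  ],
)

```text
clock: 14.85
eef_pos: [0.5456, -0.2113, 0.0953]
orientation: [[-0.004, 0.998, 0.059], [-0.004, 0.059, -0.998], [-1.0, -0.004, 0.003]]
ft_force: [-3.6, -2.1, 1.6]
grip_width: 0.0058
```

```bash
python3 st.py
```

```text
14.85 [ 0.5456 -0.2113  0.0953] yaw 3.41 xt [-0.0039 -0.0036] w 0.0058 F [-3.55 -2.14  1.57] T [-0.357  0.91  -0.103] q6 [-0.59  0.08 -0.16  1.34 -0.01  0.92]
TCP in seat frame mm 0.209479486747339 0.1997422452117749 F seat -3.6734255328430376 -1.9281065959471735
```

>>> drive_tool(
  moves=[
    {"dx": 0.1, "dy": 0.1, "dz": 0, "wx": 0.15, "wy": -0.15, "wz": 0, "hand": 0.2},
    {"dx": 0.1, "dy": 0.1, "dz": 0, "wx": 0.1, "wy": -0.1, "wz": 0, "hand": 0.2},
    {"dx": 0.1, "dy": 0.1, "dz": 0, "wx": 0, "wy": 0, "wz": 0, "hand": 0.2},
    {"dx": 0.05, "dy": 0.1, "dz": 0, "wx": 0, "wy": 0, "wz": 0, "hand": 0.2},
    {"dx": 0.05, "dy": 0.1, "dz": 0, "wx": 0, "wy": 0, "wz": 0, "hand": 0.2},
  ],
)

```text
clock: 15.35
eef_pos: [0.5469, -0.2112, 0.0953]
orientation: [[-0.006, 0.998, 0.056], [-0.008, 0.056, -0.998], [-1.0, -0.006, 0.008]]
ft_force: [-5.7, -6.7, 0.9]
grip_width: 0.0058
```

```bash
python3 st.py
```

```text
15.35 [ 0.5469 -0.2112  0.0953] yaw 3.19 xt [-0.0058 -0.0085] w 0.0058 F [-5.7  -6.68  0.89] T [-1.382  1.577 -0.046] q6 [-0.59  0.08 -0.16  1.34 -0.01  0.93]
TCP in seat frame mm 1.485080329475776 0.2571477171420442 F seat -6.092863187585253 -6.326018864313711
```

>>> drive_tool(
  moves=[
    {"dx": 0.12, "dy": 0.06, "dz": 0, "wx": 0.25, "wy": -0.25, "wz": 0.1, "hand": 0.2},
    {"dx": 0.1, "dy": 0.05, "dz": 0, "wx": 0.2, "wy": -0.2, "wz": 0.1, "hand": 0.2},
    {"dx": 0.08, "dy": 0.05, "dz": 0, "wx": 0.1, "wy": -0.1, "wz": 0, "hand": 0.2},
    {"dx": 0.03, "dy": 0.03, "dz": 0, "wx": 0.1, "wy": -0.1, "wz": 0, "hand": 0.2},
    {"dx": 0.03, "dy": 0.03, "dz": 0, "wx": 0.1, "wy": -0.1, "wz": 0, "hand": 0.2},
  ],
)

```text
clock: 15.85
eef_pos: [0.5473, -0.2111, 0.0953]
orientation: [[0.001, 0.998, 0.057], [0.001, 0.057, -0.998], [-1.0, 0.001, -0.001]]
ft_force: [-4.2, -3.3, 2.6]
grip_width: 0.0057
```

```bash
python3 st.py; python3 - <<'E'
from station import ctrl
import cv2,numpy as np
s=ctrl.snapshot("wrist");t=ctrl.snapshot("side")
cv2.imwrite("pics/w7.png",np.vstack([cv2.resize(s["color"][90:230,260:460,::-1],(600,420),interpolation=cv2.INTER_CUBIC)[:330],cv2.resize(t["color"][130:190,300:420,::-1],(600,300)[:2],interpolation=cv2.INTER_CUBIC)[:270]]))
for n in ["cassette_center","seat","orange_cassette_center","white_cassette_center","stain_jar"]:
  for c in ["wrist","side"]: print(n,c,[(np.round(d["xyz"],3).tolist(),round(d["score"],2)) for d in ctrl.spot_point(c,n)[:2]])
E
python3 st.py
```

```text
15.85 [ 0.5473 -0.2111  0.0953] yaw 3.26 xt [0.0006 0.001 ] w 0.0057 F [-4.23 -3.3   2.6 ] T [-0.783  1.464 -0.026] q6 [-0.59  0.08 -0.16  1.34  0.    0.92]
TCP in seat frame mm 1.932823961822691 0.31936104361314654 F seat -4.422094487368775 -3.040493453246243
cassette_center wrist []
cassette_center side [([0.547, -0.21, -0.0], 0.71), ([0.547, -0.212, 0.068], 0.49)]
seat wrist [([0.545, -0.21, 0.064], 0.82)]
seat side [([0.547, -0.21, 0.062], 0.78), ([0.55, -0.21, 0.012], 0.44)]
orange_cassette_center wrist [([0.548, -0.21, 0.016], 0.72)]
orange_cassette_center side [([0.456, 0.224, 0.058], 0.8), ([0.549, -0.209, 0.015], 0.32)]
white_cassette_center wrist []
white_cassette_center side [([0.58, 0.243, 0.058], 0.68), ([0.454, 0.22, 0.058], 0.27)]
stain_jar wrist [([0.55, -0.213, 0.012], 0.57)]
stain_jar side [([0.727, -0.036, 0.003], 0.62)]
16.45 [ 0.5473 -0.211   0.0953] yaw 3.26 xt [0.0005 0.0009] w 0.0058 F [-5.51 -3.81  1.66] T [-0.772  1.511 -0.078] q6 [-0.59  0.08 -0.16  1.34  0.    0.92]
TCP in seat frame mm 1.9509788815267464 0.33851746981319325 F seat -5.727963137518989 -3.472217866536299
```

View pics/w7.png

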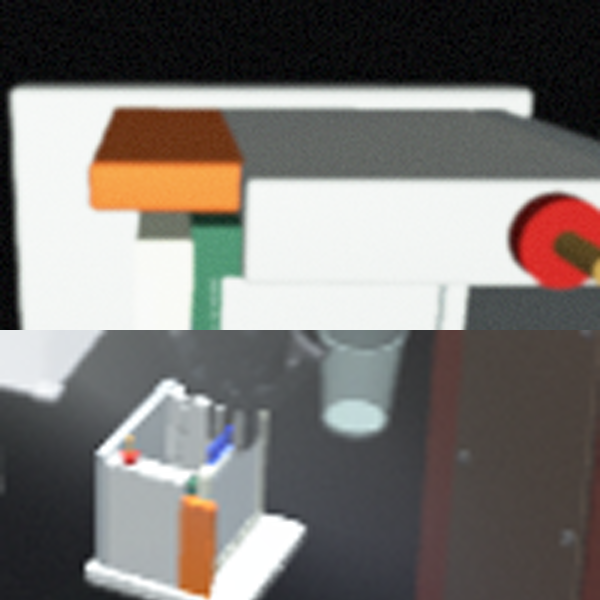

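>>> drive_tool(
  moves=[
    {"dx": 0.12, "dy": 0.1, "dz": 0, "wx": 0.05, "wy": -0.1, "wz": 0.1, "hand": 0.2},
    {"dx": 0.12, "dy": 0.1, "dz": 0, "wx": 0.1, "wy": -0.1, "wz": 0.1, "hand": 0.2},
    {"dx": 0.12, "dy": 0.1, "dz": 0, "wx": 0.1, "wy": -0.1, "wz": 0.1, "hand": 0.2},
    {"dx": 0.1, "dy": 0.1, "dz": 0, "wx": 0.1, "wy": -0.1, "wz": 0.1, "hand": 0.2},
    {"dx": 0.1, "dy": 0.1, "dz": 0, "wx": 0.1, "wy": -0.1, "wz": 0.1, "hand": 0.2},
  ],
)

```text
clock: 16.95
eef_pos: [0.548, -0.211, 0.0953]
orientation: [[-0.002, 0.998, 0.061], [-0.001, 0.061, -0.998], [-1.0, -0.002, 0.001]]
ft_force: [-8.7, -6.2, 3.5]
grip_width: 0.0061
```

```bash
python3 st.py; python3 - <<'E'
from station import ctrl
F=[]
for _ in range(6): ctrl.snapshot("side"); F.append(ctrl.sense()["ft_force"].round(1).tolist())
print(F)
E
python3 st.py
```

```text
16.95 [ 0.548  -0.211   0.0953] yaw 3.49 xt [-0.0016 -0.0008] w 0.0061 F [-8.65 -6.22  3.45] T [-1.426  2.206 -0.216] q6 [-0.59  0.08 -0.15  1.34 -0.    0.92]
TCP in seat frame mm 2.647211476959004 0.3446422713624221 F seat -9.010961594107316 -5.686548580786214
[[-9.0, -6.1, 3.0], [-8.7, -6.3, 2.9], [-8.1, -7.0, 3.0], [-8.5, -6.0, 2.9], [-8.6, -6.3, 3.6], [-9.0, -6.4, 3.1]]
17.25 [ 0.548  -0.211   0.0953] yaw 3.5 xt [-0.0016 -0.0008] w 0.0057 F [-8.95 -6.43  3.13] T [-1.402  2.273 -0.166] q6 [-0.59  0.08 -0.15  1.34 -0.    0.92]
TCP in seat frame mm 2.6626388199184188 0.36492982556265546 F seat -9.321967848952712 -5.880202825553258
```

>>> drive_tool(
  moves=[
    {"dx": 0.08, "dy": 0.15, "dz": 0, "wx": 0.1, "wy": -0.1, "wz": 0.1, "hand": 0.2},
    {"dx": 0.08, "dy": 0.17, "dz": 0, "wx": 0.12, "wy": -0.1, "wz": 0.1, "hand": 0.2},
    {"dx": 0.08, "dy": 0.18, "dz": 0, "wx": 0.15, "wy": -0.1, "wz": 0.1, "hand": 0.2},
    {"dx": 0.08, "dy": 0.18, "dz": 0, "wx": 0.15, "wy": -0.1, "wz": 0.1, "hand": 0.2},
    {"dx": 0.08, "dy": 0.18, "dz": 0, "wx": 0.15, "wy": -0.1, "wz": 0.1, "hand": 0.2},
  ],
)

```text
clock: 17.75
eef_pos: [0.548, -0.211, 0.0953]
orientation: [[-0.002, 0.998, 0.062], [-0.005, 0.062, -0.998], [-1.0, -0.002, 0.005]]
ft_force: [-6.6, -9.8, 1.2]
grip_width: 0.0058
```

```bash
python3 st.py; python3 - <<'E'
from station import ctrl
import cv2,numpy as np
F=[]
for _ in range(10): t=ctrl.snapshot("side"); F.append(ctrl.sense()["ft_force"].round(1).tolist())
print(F)
cv2.imwrite("pics/f.png",cv2.resize(t["color"][130:190,300:380,::-1],(640,480),interpolation=cv2.INTER_CUBIC))
E
python3 st.py
```

```text
17.75 [ 0.548  -0.211   0.0953] yaw 3.56 xt [-0.0017 -0.0047] w 0.0058 F [-6.62 -9.8   1.21] T [-2.143  1.962 -0.227] q6 [-0.59  0.08 -0.16  1.33 -0.    0.92]
TCP in seat frame mm 2.671558711243312 0.34802553222659666 F seat -7.196642567581423 -9.386324460068895
[[-7.5, -10.1, 0.4], [-7.8, -11.2, 0.7], [-7.2, -9.7, 0.4], [-6.8, -10.0, 0.1], [-6.4, -9.5, -0.0], [-7.3, -9.9, 1.4], [-7.0, -10.2, 0.4], [-7.3, -10.4, 2.1], [-6.7, -10.0, 0.1], [-7.0, -10.2, 1.1]]
18.25 [ 0.548  -0.211   0.0953] yaw 3.56 xt [-0.0017 -0.0046] w 0.0058 F [ -7.05 -10.23   1.06] T [-2.152  1.956 -0.213] q6 [-0.59  0.08 -0.16  1.33 -0.    0.92]
TCP in seat frame mm 2.6549996709213044 0.35553789742331726 F seat -7.647516526938954 -9.793435444635351
```

View pics/f.png

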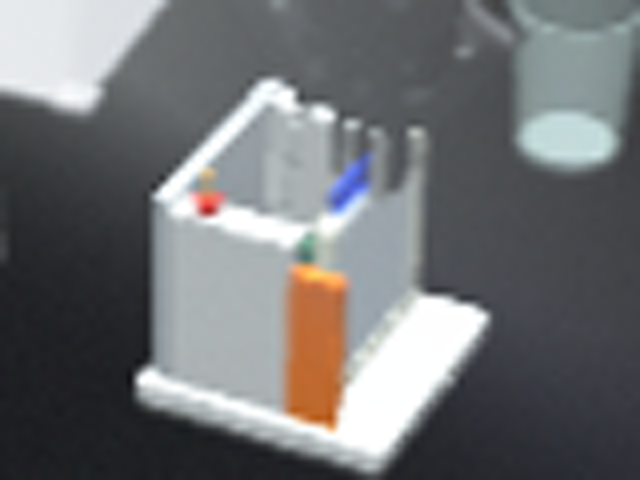

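```bash
python3 -c "
from station import ctrl
print(ctrl.hand_in())"; python3 st.py
```

```text
the job is handed in; nothing more can be done
None
the job is handed in; nothing more can be done
```

I drew the blue-comb cassette straight up out of the largest rack and stood it on the module's ledge with its comb side to the gasket. It was still gripped and pressed into the gasket and rail corner when I handed the job in at about 18.3 s. The hand-in gave no verdict.

**Position:** The tool stood about 2.7 mm into the gasket and 0.36 mm sideways of my measured seat. It stood about 31 mm above the cassette centre's seat height, the same offset as when I took the grip. Its turn was 3.56° against 3.43° measured for the module, and it leaned less than 0.005 rad. These are readings of the tool, not of the cassette itself.

**Forces:** The wrist read about 7 N towards the gasket and about 10 N towards the rail, steady over the last half second. Gasket and ledge friction are part of these figures, so the true contact forces are not separated out. When I raised the sideways push from 6 to 10 N the tool did not move sideways, which fits solid contact with the rail. The 2.7 mm press would give about 6.6 N on the gasket.

**Bystanders:** After the move, the networks placed the orange cassette, white cassette and stain jar within 3 mm of where they started. I did not measure the other bench items again.

**Disagreements:**
- The grip read 5.5–6 mm on the 8 mm cassette, but the hold stayed firm.
- After placement the wrist network did not find the blue cassette and misnamed things at the module.
- The side network gave (0.547, -0.212, 0.068) only as its second choice. Its first choice, at bench height, cannot be right.

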